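# Set up the turbidity card and hold the sample tube in front of its lines

### The arm

A 6-joint arm with a two-finger parallel gripper is mounted at the origin on a cart in front of the work surface, level with it; the furniture and walls round the work are solid. World frame = base frame: x ahead of the robot, y to its left, z up, the work surface at z = 0. Lengths are in m, angles in rad, forces in N, time in s.
With the tool pointing down it reaches from about 0.25 to 0.775 m from the base axis. Payload 4 kg.
Tool frame: the origin (TCP) lies on the centre line of the jaws, within the pads' length; the fingertips stand 22 mm ahead of it and the grasp point (between the pads) lies 3 mm ahead of it; z points along the fingers, y is the line along which they close (so a half turn about z gives the same grasp; the last joint's range is limited). The gripper opens to 85 mm and grips with 20 to 120 N. Pads are 22 mm wide; open, the fingers measure 114 mm over their backs; the gripper's body (76 mm by 85 mm) begins 54 mm behind the grasp point. The pads swing forward as they close: fully open they stand 13 mm farther back than shut.
Start: joints at [1.238, 0.087, 1.371, -0, 1.684, -0.103], TCP at [0.125, 0.536, 0.229] pointing down, gripper open.
Joint ranges: [-3.1, 3.1], [-0.76, 2.03], [0.27, 2.55], [-1.08, 4.22], [0.17, 2.65], [-2.57, 2.57]. Speed limits (rad/s): [2.79, 2.79, 3.14, 3.14, 3.14, 3.14].

### API

Orientations are given as a 3x3 rotation matrix whose columns are the frame's x, y, z axes.
In Python, from rig import status, optics, bot, finder gives the robot as it stands. The module is installed in compiled form; this text tells all that it offers.
- The arm moves only by the shell command python3 -m crank 'ROWS'. ROWS is JSON, a list of rows, each an object with "rotation": the turn, a rotation vector about the tool's x, y, z in degrees, a list of three; "translation": the shift along the tool's x, y, z in m, a list of three; "grip": the opening, from -1 (shut) to 1 (fully open). In form: [{"rotation": [wx, wy, wz], "translation": [dx, dy, dz], "grip": grip}, ...]. A call has 1 to 20 rows; each row shifts and turns the commanded pose from where the row before left it, along the tool's axes as they then stand; what a row does not reach is not made up. A row lasts 1/8 s, in which the tool goes at most 62.5 mm and 10.7 degrees, less where a joint would pass 70% of its speed; a pose out of reach is approached as far as the arm can. A call is refused whole if a number of a shift passes 0.0625 or a number of a turn 10.7, either way. A call with a gripper value outside its range is refused whole. The fingers move at their own pace and stop on an object; the grip force is fixed at half the most. Time passes only in rows, so rows that do not move let the fingers close. It gives the time, the measured TCP pose, the force, the opening and the grip force at its end, in the units of the state.
- status.sense(): the state, without advancing time (a new reading comes with each control period).
- optics.read_camera(name): name is "scene" or "top" or "wrist"; returns (picture, depth): 480x640x3 uint8, blue, green, red; 480x640 float32, m along the optical axis (not along the pixel's ray), 0 where there is no reading.
- optics.camera_model(name): a dict with "mtx" (3x3 intrinsics, pixels), "R" (3x3) and "t" (3): a world point X has camera coordinates R X + t; the wrist camera has in their place "mount" (4x4, takes a point from camera to tool coordinates, whose origin is the TCP and whose axes are the flange's). Camera axes: x right, y down, z forward; pixel columns grow to the right and rows downward; lengths in m; the calibration is good to about 2 mm. A picture is of the moment at which its call begins: read the wrist's pose just before it. camera_model takes no time and is no camera call.
- bot.sign_off(): hands the job in; it is judged then, once.
Trained networks look in the newest picture that a camera, given by its name, has taken for a name from the list of things; names that differ only in an ending like _2 or _b are one class to them, and where a whole thing is asked for, a point or a joint stands for the part that bears it (a point fixed in the world has none). Each returns a list of dicts, best first, with "conf" (0 to 1); they miss things now and then, are a little off and sometimes report something else, mostly with a low value. They report only what shows in the picture. A call takes as long as a camera call. They do not tell look-alikes from the thing itself.
- finder.masks_of(camera, thing): "region" (480x640 bool, what is visible of it) and "extent" ([left, top, width, height] in pixels, round what is visible of it).
The state is a dict: "time": time; "q": joint angles; "joint_velocities": joint speeds; "effort": joint torques, N m; "tool_pos": TCP position; "tool_rot": TCP orientation; "ft_force": force on the tool from outside, world axes, zero at the start; "wrist_torque": the same for the moment, N m; "finger_gap": finger opening in m; "grip_force": force on a finger pad.
Only numpy, scipy, OpenCV 4.12 (cv2) and the standard library are available. Lean on these libraries where they do the work, as an engineer would, in place of code of your own. Each camera call takes 0.05 s, during which the arm holds its last target. There are 200 camera calls.

### The job

Stand the lined card centred in the card stand so that its foot sits behind the front lip and it leans back on the backrest, lined face to the front, and let go of it. Then take the capped 10 ml tube out of the tube rack and hold it up for a reading: cap up, parallel to the leaning card, about 3 cm clear in front of it and on its centre line, with the extract in front of the middle of the lined field, the tube clear of card and stand and the gripper clear of the card. Finish there, still holding the tube motionless, and leave everything else where it stands.

Things in the scene. Friction and masses are not known exactly. Their poses are not given: they have to be found in the camera images.
- card: the lined card: stiff white board 9 mm thick, 90 mm wide, 120 mm tall, 0.12 kg, six black horizontal lines on one face. Origin: centre of its lower edge. x = thickness (lined face is the -x side), y = width, z = up its height. Starts upright in the middle slot of the peg rack; can be taken by its free upper part across the 9 mm.
- card_lines (a point): centre of the lined field, on the lined face of the card, 65 mm above its lower edge and in the middle of its width (card frame: -4.5, 0, 65 mm); axes as the card's. The lines cover 66 mm x 57 mm round it.
- plate_rack: fixed white peg rack, 104 x 96 mm, origin: centre of its underside. Base 8 mm thick; rows of pegs (at y = +-30 mm, 6 mm thick, tops 48 mm above the bench) leave slots 11 mm wide along y. The card stands upright on the base in the middle slot (x = 0), its lined face to the rack's -x.
- glass_plate: plain clear glass plate 6 x 82 x 72 mm standing in the last slot of the peg rack (x = +34 mm); not needed, stays there. Origin: centre of its underside.
- card_stand: fixed aluminium card stand, 84 mm wide. Origin: bench level, front = -x. Foot: 5 mm plate, x -25 to 80 mm. Front lip: inner face x = -20 mm, top 18 mm above the bench. Open backrest: front face rises from x = 10, z = 5 mm, leaning 20 degrees back to +x, 82 mm long. A card flush on it has its origin at x = 6, z = 6.5 mm; with its foot forward at the lip it leans up to 33 degrees.
- stand_lip (a point): middle of the top of the stand's front lip (stand frame: -22.5, 0, 18 mm); axes as the stand's.
- tube_rack: white moulded tube rack, 94 (x) x 196 (y) x 34 mm, loose, 0.3 kg. Origin: centre of its underside. The sample tube stands in its well at about x = +24.5, y = -22 mm: the well is about 21 x 20 mm wide, its floor 3 mm above the bench, its rim 34 mm above the bench.
- tube: slim clear 10 ml screw-cap tube, 131 mm long, yellow extract in its lower part, red cap, 16 g. Origin: centre of its bottom end; z runs along it to the cap. Body 16 mm thick; cap 21.6 mm thick, from 116 to 130 mm above the bottom. It may lean a few degrees in its well. Best taken by the cap.
- tube_sample (a point): centre of the extract, on the tube's axis 30 mm above its bottom end; axes as the tube's.
- timer: bench timer 58 x 72 x 19 mm lying on its back, a bystander
- spare_cap: round bottle cap 52 mm across, 24 mm high, lying upside down, a bystander
- tweezers: steel tweezers 124 mm long, lying flat, a bystander
- tape: roll of tape 42 mm across, 19 mm high, lying flat, a bystander
- marker: twin-tip marker 138 mm long, 14 mm thick, lying flat, a bystander; origin at one end
- sample_cup: small clear cup 29 mm across the flange, 49 mm tall, standing in the end well of the tube rack (x = +27, y = -65 mm), a bystander
Mind the look-alikes: they are no part of the job. Of the things that look like the card, the middle-sized one is meant.

How it is judged:
By the outcome, as a careful person would: the job done as asked, in the order asked, and still so for the second after the job is handed in, while the arm keeps its last pose, push and grip.
It also fails if it takes over 64 s, if anything falls off the work surface, if the arm or the gripper's body presses on something with over 40 N, if the wrist force passes 120 N, or if a joint passes its speed limit or range.

## Working session

There is one attempt and no reset: what is moved stays moved. The work goes in short steps, Python scripts to look and compute and a shell command to move; the robot and the scene stay as the last step left them, time stands still between calls to the robot, and variables do not carry over. Pictures are saved under pics/ and viewed, at most 14 in all, crops included, and the job is handed in when it is done.

```bash
mkdir -p pics
cat > h.py <<'E'
import numpy as np, cv2, pickle
from rig import status, optics, bot, finder
np.set_printoptions(precision=4, suppress=True)
def model(name):
    m=optics.camera_model(name); K=np.array(m["mtx"])
    if name=="wrist":
        s=status.sense(); T=np.eye(4);T[:3,:3]=s["tool_rot"];T[:3,3]=s["tool_pos"]
        M=T@np.array(m["mount"]); R=M[:3,:3].T; t=-R@M[:3,3]
    else: R=np.array(m["R"]);t=np.array(m["t"])
    return K,R,t
def shot(name):
    mod=model(name); im,d=optics.read_camera(name); return im,d,mod
def cloud(d,mod,mask=None):
    K,R,t=mod; ok=d>0
    if mask is not None: ok&=mask
    v,u=np.nonzero(ok); z=d[v,u]
    c=np.c_[(u-K[0,2])/K[0,0]*z,(v-K[1,2])/K[1,1]*z,z]
    return (c-t)@R, u, v
def ray(mod,u,v,z):  # intersect with plane z
    K,R,t=mod; d=R.T@np.linalg.inv(K)@[u,v,1]; o=-R.T@t
    return o+d*(z-o[2])/d[2]
def proj(mod,X):
    K,R,t=mod; c=np.atleast_2d(X)@R.T+t; p=c@K.T; return p[:,:2]/p[:,2:]
E
python3 - <<'E'
from h import *
for n in ("scene","top"):
    im,d,mod=shot(n); cv2.imwrite(f"pics/{n}.png",im); pickle.dump((im,d,mod),open(n+".pkl","wb"))
    for th in ("card","plate_rack","card_stand","tube_rack","tube","sample_cup","glass_plate"):
        for r in finder.masks_of(n,th):
            P,u,v=cloud(d,mod,r["region"])
            print(n,th,round(r["conf"],2),r["extent"],np.percentile(P,[3,50,97],axis=0).ravel() if len(P) else None)
E
```

```text
scene card 0.73 [334.0, 197.1, 21.8, 47.9] [ 0.5728 -0.1335  0.0082  0.6022 -0.1301  0.0572  0.6385 -0.1224  0.0951]
scene card 0.6 [466.5, 251.6, 58.0, 102.7] [ 0.4977 -0.5174  0.0157  0.532  -0.4716  0.1107  0.5744 -0.4208  0.1753]
scene card 0.25 [164.0, 166.7, 53.2, 55.7] [0.4549 0.1913 0.0018 0.506  0.2311 0.0078 0.5551 0.2741 0.0804]
scene plate_rack 0.8 [241.0, 229.6, 63.1, 45.1] [ 0.4401 -0.0606  0.0009  0.467  -0.0236  0.0095  0.5299  0.0263  0.0436]
scene plate_rack 0.62 [401.9, 286.7, 14.5, 10.5] [ 0.5016 -0.3313  0.0259  0.5129 -0.3195  0.044   0.5261 -0.3095  0.0565]
scene card_stand 0.88 [165.6, 168.8, 54.4, 57.2] [0.4546 0.1907 0.0019 0.5049 0.2301 0.0078 0.5544 0.2712 0.0804]
scene card_stand 0.26 [301.6, 263.4, 20.9, 57.5] [ 0.3721 -0.1728  0.004   0.4304 -0.1534  0.0138  0.4924 -0.1307  0.0181]
scene tube_rack 0.65 [320.4, 265.2, 101.9, 69.3] [ 0.428  -0.3498  0.0098  0.4686 -0.2576  0.0322  0.5179 -0.1705  0.0375]
scene tube 0.57 [383.8, 255.7, 10.0, 39.9] [ 0.496  -0.2832  0.0382  0.5006 -0.2773  0.1026  0.5105 -0.268   0.1381]
scene sample_cup 0.7 [398.7, 286.0, 
[... 675 characters left out ...]
e_rack 0.95 [257.1, 229.0, 44.0, 40.8] [ 0.445  -0.0549  0.005   0.48   -0.01    0.0101  0.5431  0.0348  0.0484]
top card_stand 0.94 [163.9, 223.4, 43.1, 43.9] [0.4603 0.1933 0.0009 0.5101 0.2336 0.0074 0.5595 0.2756 0.0815]
top tube_rack 0.7 [334.1, 229.1, 75.2, 46.0] [ 0.4354 -0.3452  0.0065  0.4755 -0.2467  0.033   0.5208 -0.1632  0.0393]
top tube 0.58 [376.3, 231.1, 9.5, 13.7] [ 0.4994 -0.2816  0.0414  0.5075 -0.2701  0.1346  0.5177 -0.2637  0.1402]
top glass_plate 0.69 [261.5, 232.9, 31.0, 7.4] [ 0.5214 -0.0457  0.0295  0.5279 -0.0068  0.078   0.5345  0.0271  0.0842]
top glass_plate 0.32 [374.2, 233.8, 14.1, 12.2] [ 0.4993 -0.2817  0.0514  0.5076 -0.2701  0.135   0.5177 -0.2637  0.1402]
```

```bash
ls pics
```

```text
scene.png
top.png
```

View pics/scene.png

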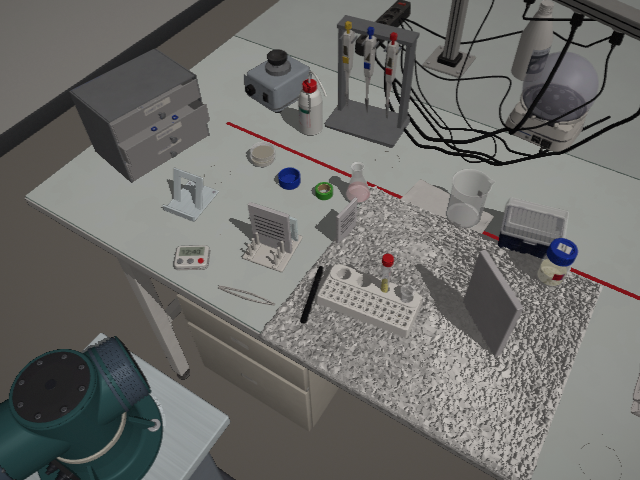

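View pics/top.png

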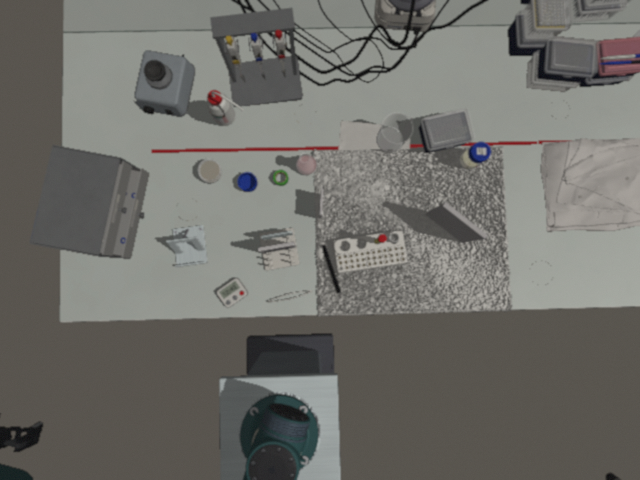

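The card candidates in the scene picture are:
- **Lined board in the peg rack** at (272,225).
- **Small lined plate** at (345,222).
- **Big grey board** at (492,302).

The middle-sized one, standing in the peg rack, fits the description. I'll confirm it in an enlarged crop and measure the orientations.

Run:
```python
from h import *
im,d,mod=pickle.load(open("scene.pkl","rb"))
c=im[150:340,150:440]; cv2.imwrite("pics/crop.png",cv2.resize(c,None,fx=2.75,fy=2.75,interpolation=cv2.INTER_CUBIC))
for n in ("scene","top"):
    im,d,mod=pickle.load(open(n+".pkl","rb"))
    P,u,v=cloud(d,mod)
    def box(x0,x1,y0,y1,z0,z1):
        return P[(P[:,0]>x0)&(P[:,0]<x1)&(P[:,1]>y0)&(P[:,1]<y1)&(P[:,2]>z0)&(P[:,2]<z1)]
    def rep(nm,Q):
        if len(Q)<4: print(n,nm,len(Q));return
        r=cv2.minAreaRect((Q[:,:2]*1000).astype(np.float32))
        print(n,nm,len(Q),"rect",np.round(r[0],1),np.round(r[1],1),round(r[2],1),"med",np.median(Q,0))
    rep("cardtop",box(.44,.56,-.08,.06,.1,.16))
    rep("card>60",box(.44,.512,-.08,.06,.06,.16))
    rep("small",box(.55,.68,-.16,-.09,.02,.16))
    rep("big",box(.45,.65,-.6,-.36,.03,.3))
    rep("glass",box(.515,.56,-.08,.06,.06,.1))
    rep("rackbase",box(.40,.58,-.08,.06,.004,.013))
    rep("standfoot",box(.42,.6,.17,.3,.003,.008))
    rep("standtop",box(.42,.6,.17,.3,.06,.1))
    rep("lip",box(.42,.485,.17,.3,.012,.022))
    rep("cap",box(.47,.55,-.30,-.25,.12,.16))
    rep("tuberack",box(.4,.56,-.38,-.14,.03,.037))
```

```text
scene cardtop 516 rect [493.1 -12. ] [14.3 90.7] 7.8 med [ 0.4902 -0.0145  0.1195]
scene card>60 983 rect [492.8 -11.5] [14.7 92. ] 8.9 med [ 0.4899 -0.0153  0.1011]
scene small 538 rect [ 606.6 -128.3] [ 9.4 71.1] 84.5 med [ 0.602  -0.13    0.0638]
scene big 3151 rect [ 540.8 -467.7] [130.5  15.5] 50.2 med [ 0.5325 -0.4713  0.1197]
scene glass 61 rect [531.3 -40.8] [ 8.  18.9] 2.0 med [ 0.5303 -0.0433  0.0732]
scene rackbase 860 rect [489.5  -9.7] [138.5 173.6] 90.0 med [ 0.4676 -0.0207  0.0088]
scene standfoot 897 rect [509.9 235.1] [128.9 179.1] 89.7 med [0.5048 0.2294 0.0052]
scene standtop 251 rect [515.7 232.6] [17.  77.6] 7.2 med [0.5157 0.232  0.075 ]
scene lip 101 rect [456.5 227.5] [ 8.1 83.4] 7.0 med [0.4572 0.2222 0.0169]
scene cap 134 rect [ 505.1 -275.1] [20.9 20.6] 86.4 med [ 0.5026 -0.2762  0.1349]
scene tuberack 2597 rect [ 479.3 -256.9] [ 91.2 188.9] 6.7 med [ 0.4741 -0.261   0.0336]
top cardtop 161 rect [495.2 -11. ] [ 9.5 88.9] 8.7 med [ 0.4946 -0.0102  0.1285]
top card>60 195 rect [495.2 -11.1] [ 9.6 89.2] 8.7 med [ 0.4942 -0.0123  0.1281]
top small 86 rect [ 609.1 -126.7] [ 6.9 68.1] 85.3 med [ 0.6067 -0.1266  0.0941]
top big 1078 rect [ 544.  -466.8] [129.5  15.3] 50.8 med [ 0.5421 -0.4626  0.1329]
top glass 95 rect [529.2  -8.3] [ 6.6 81.7] 8.5 med [ 0.5285 -0.0091  0.0808]
top rackbase 986 rect [489.7  -9.8] [139.6 178.2] 88.7 med [ 0.4815 -0.011   0.0086]
top standfoot 940 rect [509.8 235.7] [128.9 178.8] 89.6 med [0.5076 0.2341 0.005 ]
top standtop 151 rect [519.2 234.2] [16.9 76.9] 7.3 med [0.5186 0.2342 0.0778]
top lip 61 rect [465.6 228.5] [16.9 83.7] 6.2 med [0.4603 0.2278 0.0182]
top cap 65 rect [ 508.  -272.5] [19.2 19.5] 85.6 med [ 0.5078 -0.2722  0.1362]
top tuberack 1233 rect [ 481.3 -256.1] [ 88.2 189.5] 7.0 med [ 0.4743 -0.2534  0.0339]
```

View pics/crop.png

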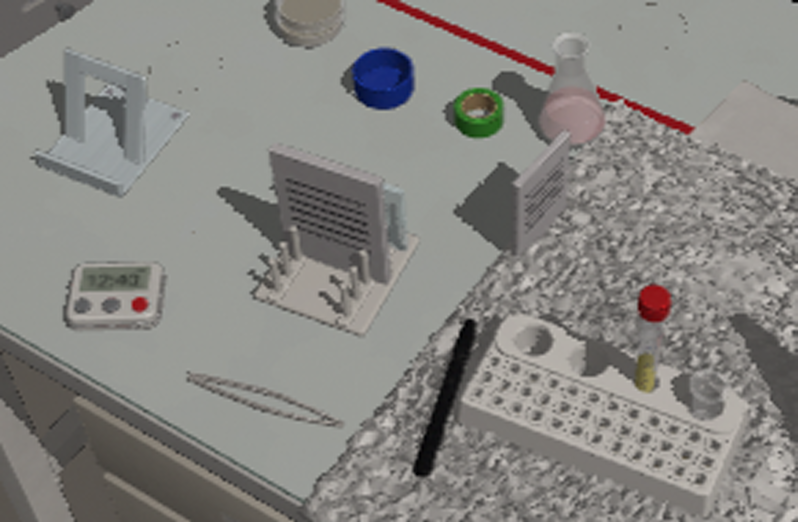

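The crop shows the racked board at crop (325,215): medium size, with six black lines on the face towards the robot, so it is the card. The small plate at crop (545,190) and the big grey board are look-alikes. The tube is at crop (650,340) and the stand at (110,120).

```bash
cat >> h.py <<'E'
from scipy.spatial.transform import Rotation as Ro
def Rtool(yaw,lean,flip=1):
    """tool pose for object of yaw (deg) leaning back: tool z=-obj z, tool y=flip*obj x"""
    O=(Ro.from_euler('z',yaw,degrees=True)*Ro.from_euler('y',lean,degrees=True)).as_matrix()
    z=-O[:,2]; y=flip*O[:,0]; return np.c_[np.cross(y,z),y,z]
def togo(Rt,pt):
    s=status.sense(); R=np.array(s["tool_rot"]); p=np.array(s["tool_pos"])
    rv=Ro.from_matrix(R.T@Rt).as_rotvec(degrees=True)
    dp=np.array(pt)-p
    print("t",round(s["time"],2),"rotvec tool deg",rv,"| shift in CURRENT tool",R.T@dp,"| shift in TARGET tool",Rt.T@dp, "norm",np.linalg.norm(dp))
E
python3 - <<'E'
from h import *
s=status.sense(); print(s["tool_rot"],s["q"],s["finger_gap"],s["time"])
for f in (1,-1): togo(Rtool(8.7,0,f),[.4945,-.0115,.20])
E
```

```text
[[-0.9737  0.2277  0.0001]
 [ 0.2277  0.9737  0.0001]
 [-0.      0.0001 -1.    ]] [ 1.2379  0.0872  1.3707 -0.      1.6836 -0.1031] 0.08553091137421695 0.8
t 0.8 rotvec tool deg [ 0.0076 -0.0035 68.1357] | shift in CURRENT tool [-0.4841 -0.4486  0.0285] | shift in TARGET tool [-0.5966  0.2822  0.0286] norm 0.6606259135666895
t 0.8 rotvec tool deg [   0.0039    0.0084 -111.8643] | shift in CURRENT tool [-0.4841 -0.4486  0.0285] | shift in TARGET tool [ 0.5966 -0.2822  0.0286] norm 0.6606259135666895
```

```bash
python3 -m crank '[{"rotation":[0,0,8.5],"translation":[0,0,0],"grip":0},{"rotation":[0,0,8.5],"translation":[0,0,0],"grip":0},{"rotation":[0,0,8.5],"translation":[0,0,0],"grip":0},{"rotation":[0,0,8.5],"translation":[0,0,0],"grip":0},{"rotation":[0,0,8.5],"translation":[0,0,0],"grip":0},{"rotation":[0,0,8.5],"translation":[0,0,0],"grip":0},{"rotation":[0,0,8.5],"translation":[0,0,0],"grip":0},{"rotation":[0,0,8.6],"translation":[0,0,0],"grip":0}]' && python3 -m crank '[{"rotation":[0,0,0],"translation":[-0.0426,0.0202,0.002],"grip":0},{"rotation":[0,0,0],"translation":[-0.0426,0.0202,0.002],"grip":0},{"rotation":[0,0,0],"translation":[-0.0426,0.0202,0.002],"grip":0},{"rotation":[0,0,0],"translation":[-0.0426,0.0202,0.002],"grip":0},{"rotation":[0,0,0],"translation":[-0.0426,0.0202,0.002],"grip":0},{"rotation":[0,0,0],"translation":[-0.0426,0.0202,0.002],"grip":0},{"rotation":[0,0,0],"translation":[-0.0426,0.0202,0.002],"grip":0},{"rotation":[0,0,0],"translation":[-0.0426,0.0202,0.002],"grip":0},{"rotation":[0,0,0],"translation":[-0.0426,0.0202,0.002],"grip":0},{"rotation":[0,0,0],"translation":[-0.0426,0.0202,0.002],"grip":0},{"rotation":[0,0,0],"translation":[-0.0426,0.0202,0.002],"grip":0},{"rotation":[0,0,0],"translation":[-0.0426,0.0202,0.002],"grip":0},{"rotation":[0,0,0],"translation":[-0.0426,0.0202,0.002],"grip":0},{"rotation":[0,0,0],"translation":[-0.0426,0.0202,0.002],"grip":0},{"rotation":[0,0,0],"translation":[0,0,0],"grip":0},{"rotation":[0,0,0],"translation":[0,0,0],"grip":0}]'
python3 - <<'E'
from h import *
im,d,mod=shot("wrist"); cv2.imwrite("pics/w1.png",im); pickle.dump((im,d,mod),open("w1.pkl","wb"))
print(d[d>0].min())
P,u,v=cloud(d,mod)
Q=P[(P[:,0]>.44)&(P[:,0]<.56)&(P[:,1]>-.08)&(P[:,1]<.06)&(P[:,2]>.115)&(P[:,2]<.135)]
print(len(Q))
if len(Q)>4: print(cv2.minAreaRect((Q[:,:2]*1000).astype(np.float32)),np.median(Q,0))
for r in finder.masks_of("wrist","card"):
    P,u,v=cloud(d,mod,r["region"]); print(r["conf"],r["extent"],np.percentile(P,[3,50,97],axis=0).ravel() if len(P) else None)
togo(Rtool(8.7,0,1),[.4945,-.0115,.117])
E
```

```text
time: 1.8
tool_pos: [0.1253, 0.5356, 0.2286]
tool_rot: [[-0.147, 0.989, 0.0], [0.989, 0.147, 0.0], [0.0, 0.0, -1.0]]
ft_force: [1.3, 0.8, 0.4]
finger_gap: 0.0428
grip_force: 0.0
time: 3.8
tool_pos: [0.4951, -0.0107, 0.2004]
tool_rot: [[-0.152, 0.988, -0.001], [0.988, 0.152, 0.001], [0.001, -0.001, -1.0]]
ft_force: [-0.7, 0.1, -0.1]
finger_gap: 0.0424
grip_force: 0.0
0.056801554
2657
((493.52264404296875, -9.616119384765625), (8.759404182434082, 89.58797454833984), 8.501956939697266) [ 0.493  -0.0055  0.1293]
0.97 [315.0, 154.1, 14.8, 175.8] [ 0.4844 -0.0502  0.0718  0.4925 -0.0028  0.1292  0.5014  0.0346  0.1305]
t 3.9 rotvec tool deg [ 0.0185 -0.021   0.106 ] | shift in CURRENT tool [-0.0014 -0.0007  0.0837] | shift in TARGET tool [-0.0014 -0.0007  0.0837] norm 0.08375916537536905
```

View pics/w1.png

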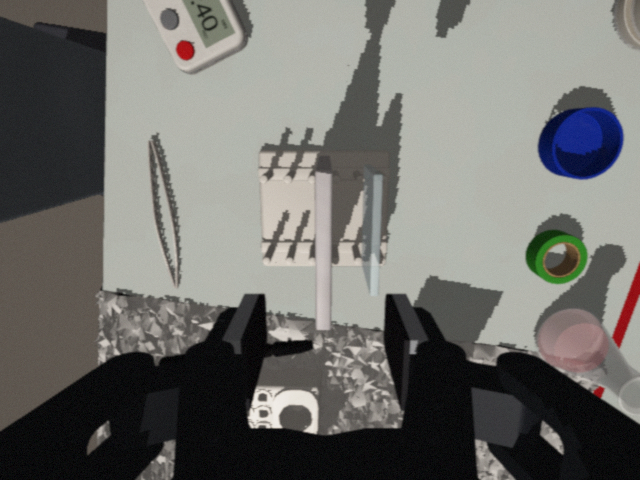

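The picture shows the card's top edge running from (323,165) to (323,330), between the open fingers. The glass plate's edge is at (375,230). I'll descend and grip the card.

```bash
python3 -m crank '[{"rotation":[0,0,0],"translation":[0,-0.001,0.0205],"grip":0},{"rotation":[0,0,0],"translation":[0,0,0.0205],"grip":0},{"rotation":[0,0,0],"translation":[0,0,0.0205],"grip":0},{"rotation":[0,0,0],"translation":[0,0,0.0205],"grip":0},{"rotation":[0,0,0],"translation":[0,0,0],"grip":0},{"rotation":[0,0,0],"translation":[0,0,0],"grip":-1},{"rotation":[0,0,0],"translation":[0,0,0],"grip":-1},{"rotation":[0,0,0],"translation":[0,0,0],"grip":-1},{"rotation":[0,0,0],"translation":[0,0,0],"grip":-1},{"rotation":[0,0,0],"translation":[0,0,0],"grip":-1}]'; python3 -c '
from h import *
s=status.sense();print(s["wrist_torque"],s["ft_force"])'
```

```text
time: 5.15
tool_pos: [0.4954, -0.0111, 0.1202]
tool_rot: [[-0.152, 0.988, 0.003], [0.988, 0.152, 0.0], [-0.0, 0.003, -1.0]]
ft_force: [-0.7, -0.0, 5.0]
finger_gap: 0.0064
grip_force: 59.4
[ 0.1761  0.1001 -0.0162] [-0.7032 -0.0283  4.9773]
```

```bash
python3 -m crank '[{"rotation":[0,0,0],"translation":[0,0,-0.01],"grip":-1},{"rotation":[0,0,0],"translation":[0,0,-0.02],"grip":-1},{"rotation":[0,0,0],"translation":[0,0,-0.02],"grip":-1},{"rotation":[0,0,0],"translation":[0,0,-0.025],"grip":-1},{"rotation":[0,0,0],"translation":[0,0,-0.025],"grip":-1},{"rotation":[0,0,0],"translation":[0,0,-0.025],"grip":-1},{"rotation":[0,0,0],"translation":[0,0,0],"grip":-1}]'
python3 - <<'E'
from h import *
im,d,mod=shot("scene"); cv2.imwrite("pics/s2.png",cv2.resize(im[100:340,140:460],None,fx=2.5,fy=2.5))
P,u,v=cloud(d,mod)
Q=P[(P[:,0]>.44)&(P[:,0]<.512)&(P[:,1]>-.075)&(P[:,1]<.06)&(P[:,2]>.115)&(P[:,2]<.20)]
c=Q.mean(0); print(len(Q),c,np.linalg.svd(Q-c,full_matrices=False)[2][2],Q[:,2].min(),np.percentile(Q[:,1],[1,99]))
cen=np.array([.510,.2341])
# stand from top+scene: lip & backrest
togo(Rtool(7.2,0),[.53,.235,.26])
E
```

```text
time: 6.02
tool_pos: [0.4953, -0.0114, 0.2457]
tool_rot: [[-0.152, 0.988, 0.004], [0.988, 0.152, -0.001], [-0.001, 0.004, -1.0]]
ft_force: [-0.1, 0.0, -1.0]
finger_gap: 0.0064
grip_force: 58.7
938 [ 0.4906 -0.0152  0.1684] [0.9874 0.1585 0.0003] 0.13067260190912283 [-0.0572  0.0308]
t 6.08 rotvec tool deg [0.0601 0.0199 1.5241] | shift in CURRENT tool [ 0.2381  0.0724 -0.0162] | shift in TARGET tool [ 0.2399  0.066  -0.0162] norm 0.2493419951301235
```

View pics/s2.png

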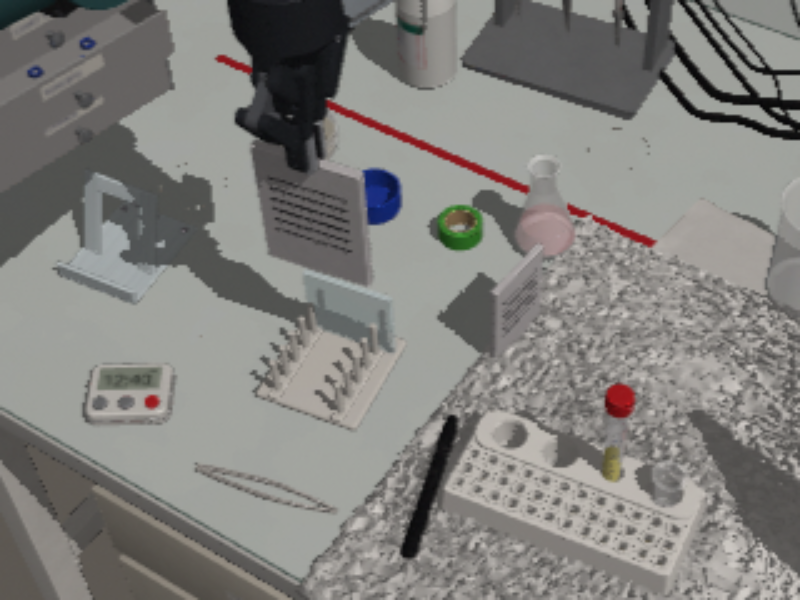

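The picture shows the card held upright and square in the gripper, lined face to the front, at crop (315,220). The stand is at crop (135,235). I'll move partway and look at the stand with the wrist camera.

```bash
python3 -m crank '[{"rotation":[0,0,0.5],"translation":[0.02,0.004,-0.004],"grip":-1},{"rotation":[0,0,0.5],"translation":[0.025,0.005,-0.004],"grip":-1},{"rotation":[0,0,0.5],"translation":[0.025,0.005,-0.004],"grip":-1},{"rotation":[0,0,0],"translation":[0.025,0.005,0],"grip":-1},{"rotation":[0,0,0],"translation":[0.02,0.005,0],"grip":-1},{"rotation":[0,0,0],"translation":[0,0,0],"grip":-1},{"rotation":[0,0,0],"translation":[0,0,0],"grip":-1}]'
python3 - <<'E'
from h import *
im,d,mod=shot("wrist"); cv2.imwrite("pics/w2.png",im); pickle.dump((im,d,mod),open("w2.pkl","wb"))
im0,d0,m0=pickle.load(open("top.pkl","rb")); im1,d1,m1=pickle.load(open("scene.pkl","rb"))
r=finder.masks_of("wrist","card_stand"); 
for q in r: print(q["conf"],q["extent"])
def rep(n,Q): 
    if len(Q)>4:
        a=cv2.minAreaRect((Q[:,:2]*1000).astype(np.float32)); print(n,len(Q),np.round(a[0],1),np.round(a[1],1),round(a[2],1),np.median(Q,0))
for n,(d,mod) in dict(w=(d,mod),top=(d0,m0),scene=(d1,m1)).items():
    P,u,v=cloud(d,mod)
    B=P[(P[:,0]>.42)&(P[:,0]<.6)&(P[:,1]>.17)&(P[:,1]<.3)]
    rep(n+" foot",B[(B[:,2]>.0035)&(B[:,2]<.009)])
    rep(n+" lip",B[(B[:,2]>.012)&(B[:,2]<.0225)&(B[:,0]<.48)])
    rep(n+" top",B[(B[:,2]>.070)&(B[:,2]<.095)])
    rep(n+" back",B[(B[:,2]>.03)&(B[:,2]<.095)])
E
```

```text
time: 6.95
tool_pos: [0.502, 0.1055, 0.2542]
tool_rot: [[-0.126, 0.992, -0.002], [0.992, 0.126, -0.001], [-0.001, -0.002, -1.0]]
ft_force: [0.2, -0.4, -1.4]
finger_gap: 0.0066
grip_force: 58.7
0.88 [288.1, 0.9, 129.2, 107.5]
0.37 [159.9, 261.3, 29.4, 92.7]
w foot 9168 [511.8 224.4] [175.6 114. ] 2.8 [0.5026 0.2349 0.0065]
w lip 633 [458.4 227.5] [ 5.  80.7] 6.5 [0.4584 0.229  0.0191]
w top 1395 [518.6 228.9] [ 9.5 64.9] 5.9 [0.5184 0.2293 0.0811]
w back 2523 [521.3 234.3] [44.8 75.2] 6.3 [0.516  0.2302 0.0723]
top foot 925 [509.8 235.5] [128.5 178.8] 89.6 [0.5075 0.2341 0.0057]
top lip 63 [465.6 228.5] [16.9 83.7] 6.2 [0.4603 0.2278 0.0183]
top top 119 [518.9 234.1] [10.8 76.9] 6.3 [0.5189 0.2327 0.0797]
top back 242 [521.7 234.4] [43.2 77.2] 7.3 [0.5165 0.2347 0.0695]
scene foot 835 [509.9 235.1] [128.9 179.1] 89.7 [0.5043 0.23   0.0057]
scene lip 102 [456.5 227.5] [ 8.1 83.4] 7.0 [0.4571 0.2228 0.017 ]
scene top 180 [517.2 232.9] [12.8 77.4] 4.7 [0.5166 0.2316 0.0778]
scene back 428 [515.7 232.2] [36.1 79.8] 5.4 [0.5129 0.2307 0.0662]
```

View pics/w2.png

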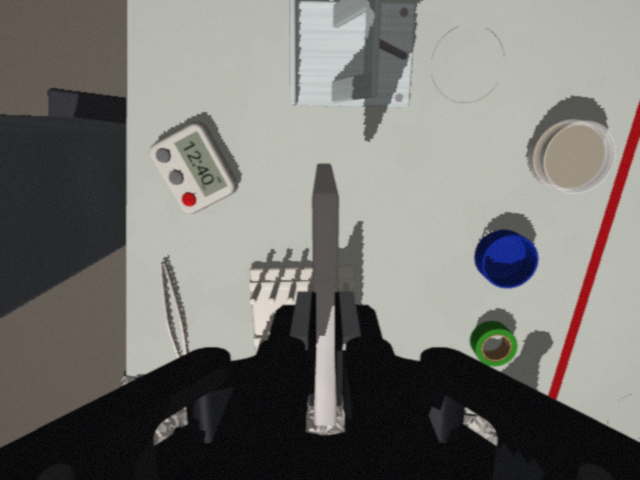

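The stand is in view at (352,52), with its lip on the left at (296,50) and its backrest at (375,40). The card's edge is at (325,180). Next I'll measure how the card sits in the hand and work out the target.

Run:
```python
from h import *
s=status.sense();R=np.array(s["tool_rot"]);p=np.array(s["tool_pos"])
for n in ("scene","top"):
    im,d,mod=shot(n); P,u,v=cloud(d,mod); T=(P-p)@R
    m=(abs(T[:,0])<.07)&(abs(T[:,1])<.009)&(T[:,2]>.0)&(T[:,2]<.13)
    Q=T[m&(T[:,2]>.03)] if n=="scene" else T[(abs(T[:,0])<.07)&(abs(T[:,1])<.009)&(T[:,2]>-.015)&(T[:,2]<.13)&(abs(T[:,0])>.018)]
    print(n,len(Q),np.percentile(Q,[0,1,50,99,100],axis=0).round(4).tolist())
    if n=="scene":
        for a in (.02,.04,.06,.08,.1):
            q=Q[abs(Q[:,2]-a)<.01]; print(a,q[:,0].min() if len(q) else 0,q[:,0].max() if len(q) else 0,np.median(q[:,1]) if len(q) else 0)
        q=Q[:,:]; print(np.linalg.svd(q-q.mean(0),full_matrices=False)[2][2])
yaw=6.3; Y=Ro.from_euler('z',yaw,degrees=True).as_matrix(); L=Rtool(yaw,20)
so=np.array([.4801,.230,0])
for x,z in ((2,40),(2,7.5)):
    pt=so+Y@np.array([x/1000,0,z/1000])-L[:,2]*.112
    print(pt); togo(L,pt)
```

```text
scene 1106 [[-0.047, -0.0089, 0.03], [-0.0461, -0.0085, 0.031], [-0.0047, -0.0056, 0.0682], [0.0436, 0.0009, 0.1102], [0.0453, 0.0033, 0.1156]]
0.02 0 0 0
0.04 -0.04688041534328307 0.044980844880963364 -0.005405660307747238
0.06 -0.04637631478526571 0.04432312785740144 -0.0055206253907024855
0.08 -0.04649492965830818 0.043561692900272876 -0.005871996565477527
0.1 -0.04698449126613912 0.045341785702427 -0.00565145900553511
[0.0123 0.9999 0.0033]
top 133 [[-0.0452, -0.0041, -0.0131], [-0.0452, -0.0041, -0.0127], [-0.0348, -0.0023, 0.0111], [-0.0182, 0.0056, 0.1076], [-0.018, 0.0059, 0.1115]]
[0.5202 0.2344 0.1452]
t 7.15 rotvec tool deg [19.9852  0.1578  0.8578] | shift in CURRENT tool [0.1259 0.0337 0.1101] | shift in TARGET tool [0.1264 0.0675 0.0926] norm 0.1705925704056544
[0.5202 0.2344 0.1127]
t 7.15 rotvec tool deg [19.9852  0.1578  0.8578] | shift in CURRENT tool [0.1259 0.0337 0.1426] | shift in TARGET tool [0.1264 0.0786 0.1231] norm 0.1931677960719958
```

```bash
python3 -m crank '[{"rotation":[6.6,0,0.3],"translation":[0,0,0],"grip":-1},{"rotation":[6.7,0,0.3],"translation":[0,0,0],"grip":-1},{"rotation":[6.7,0,0.3],"translation":[0,0,0],"grip":-1},{"rotation":[0,0,0],"translation":[0.0254,0.0157,0],"grip":-1},{"rotation":[0,0,0],"translation":[0.0254,0.0157,0],"grip":-1},{"rotation":[0,0,0],"translation":[0.0254,0.0157,0.01],"grip":-1},{"rotation":[0,0,0],"translation":[0.0254,0.0157,0.02],"grip":-1},{"rotation":[0,0,0],"translation":[0.0254,0.0157,0.02],"grip":-1},{"rotation":[0,0,0],"translation":[0,0,0.013],"grip":-1},{"rotation":[0,0,0],"translation":[0,0,0],"grip":-1},{"rotation":[0,0,0],"translation":[0,0,0],"grip":-1}]'
python3 - <<'E'
from h import *
yaw=6.3; Y=Ro.from_euler('z',yaw,degrees=True).as_matrix(); L=Rtool(yaw,20)
so=np.array([.4801,.230,0])
pt=so+Y@np.array([.002,0.0008,.0075])-L[:,2]*.112
togo(L,pt)
s=status.sense(); print(s["q"],s["ft_force"])
im,d,mod=shot("scene"); cv2.imwrite("pics/s3.png",cv2.resize(im[110:270,140:290],None,fx=3.7,fy=3.7))
E
```

```text
time: 8.52
tool_pos: [0.5409, 0.237, 0.1705]
tool_rot: [[-0.109, 0.935, -0.338], [0.994, 0.102, -0.04], [-0.003, -0.34, -0.94]]
ft_force: [1.3, 0.3, -1.5]
finger_gap: 0.0065
grip_force: 58.8
t 8.53 rotvec tool deg [ 0.1226  0.1315 -0.0702] | shift in CURRENT tool [ 0.0007 -0.0001  0.0614] | shift in TARGET tool [0.0006 0.0001 0.0614] norm 0.06138898599684831
[0.2851 0.4419 1.0875 0.0615 1.9539 0.1891] [ 1.2626  0.3015 -1.4813]
```

View pics/s3.png

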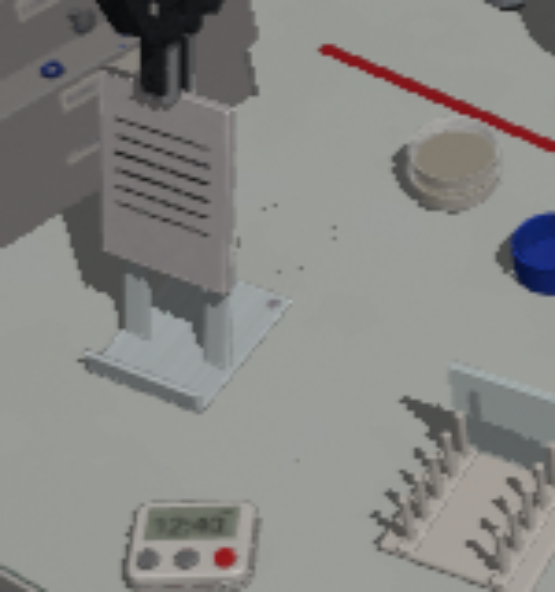

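The card hangs tilted just above the stand, centred, with its lines to the front (crop 165,180; stand at 185,345). I'll lower it along the backrest.

```bash
python3 -m crank '[{"rotation":[0,0,0],"translation":[0,0,0.016],"grip":-1},{"rotation":[0,0,0],"translation":[0,0,0.016],"grip":-1},{"rotation":[0,0,0],"translation":[0,0,0.015],"grip":-1},{"rotation":[0,0,0],"translation":[0,0,0.008],"grip":-1},{"rotation":[0,0,0],"translation":[0,0,0.002],"grip":-1},{"rotation":[0,0,0],"translation":[0,0,0],"grip":-1},{"rotation":[0,0,0],"translation":[0,0,0],"grip":-1}]'; python3 -m crank '[{"rotation":[0,0,0],"translation":[0,0,0.002],"grip":-1},{"rotation":[0,0,0],"translation":[0,0,0],"grip":-1},{"rotation":[0,0,0],"translation":[0,0,0],"grip":-1}]'
```

```text
time: 9.45
tool_pos: [0.5215, 0.2357, 0.1162]
tool_rot: [[-0.111, 0.934, -0.338], [0.994, 0.103, -0.04], [-0.002, -0.341, -0.94]]
ft_force: [0.1, -0.5, -0.9]
finger_gap: 0.0065
grip_force: 58.8
time: 9.82
tool_pos: [0.5204, 0.2355, 0.1137]
tool_rot: [[-0.111, 0.934, -0.34], [0.994, 0.103, -0.04], [-0.003, -0.342, -0.94]]
ft_force: [0.0, 0.6, -1.5]
finger_gap: 0.0066
grip_force: 58.8
```

```bash
python3 -m crank '[{"rotation":[0,0,0],"translation":[0,0,0.0015],"grip":-1},{"rotation":[0,0,0],"translation":[0,0,0],"grip":-1},{"rotation":[0,0,0],"translation":[0,0,0],"grip":-1}]'; python3 -m crank '[{"rotation":[0,0,0],"translation":[0,0,0.0015],"grip":-1},{"rotation":[0,0,0],"translation":[0,0,0],"grip":-1},{"rotation":[0,0,0],"translation":[0,0,0],"grip":-1}]'
```

```text
time: 10.2
tool_pos: [0.5198, 0.2354, 0.1123]
tool_rot: [[-0.111, 0.934, -0.34], [0.994, 0.103, -0.04], [-0.003, -0.342, -0.94]]
ft_force: [0.2, -0.2, -0.3]
finger_gap: 0.0066
grip_force: 58.8
time: 10.58
tool_pos: [0.5199, 0.2353, 0.1117]
tool_rot: [[-0.111, 0.935, -0.338], [0.994, 0.103, -0.04], [-0.002, -0.34, -0.94]]
ft_force: [2.2, -0.6, 3.4]
finger_gap: 0.0062
grip_force: 59.5
```

```bash
python3 -m crank '[{"rotation":[0,0,0],"translation":[0,0.001,0],"grip":-1},{"rotation":[0,0,0],"translation":[0,0.001,0],"grip":-1},{"rotation":[0,0,0],"translation":[0,0,0],"grip":-1}]'; python3 -m crank '[{"rotation":[0,0,0],"translation":[0,0,0],"grip":-0.7},{"rotation":[0,0,0],"translation":[0,0,0],"grip":-0.5},{"rotation":[0,0,0],"translation":[0,0,0],"grip":-0.3},{"rotation":[0,0,0],"translation":[0,0,0],"grip":-0.3},{"rotation":[0,0,0],"translation":[0,0,0],"grip":-0.3}]'
python3 - <<'E'
from h import *
im,d,mod=shot("scene"); cv2.imwrite("pics/s4.png",cv2.resize(im[110:270,140:290],None,fx=3.7,fy=3.7))
E
```

```text
time: 10.95
tool_pos: [0.5217, 0.2356, 0.1111]
tool_rot: [[-0.111, 0.935, -0.338], [0.994, 0.103, -0.04], [-0.002, -0.341, -0.94]]
ft_force: [1.7, -0.4, 5.3]
finger_gap: 0.0066
grip_force: 59.7
time: 11.58
tool_pos: [0.5211, 0.2355, 0.1101]
tool_rot: [[-0.111, 0.934, -0.34], [0.994, 0.103, -0.04], [-0.003, -0.342, -0.94]]
ft_force: [0.9, -0.3, 0.1]
finger_gap: 0.0298
grip_force: 0.0
```

View pics/s4.png

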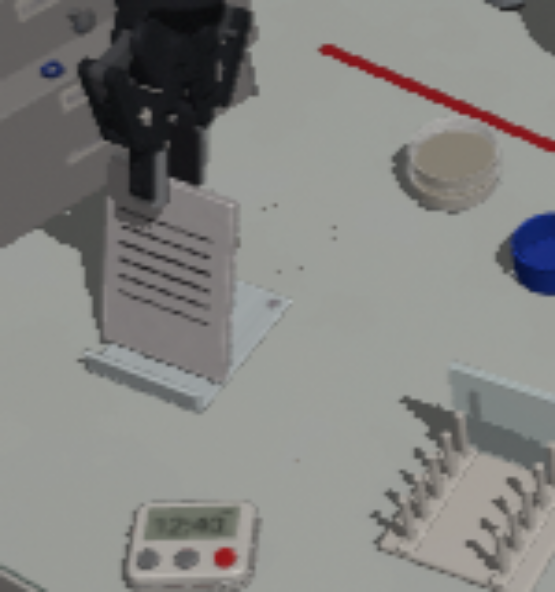

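The card stands behind the lip, leaning on the backrest, and the fingers are open round its top at crop (165,180). I'll withdraw along the tool axis and measure the card and tube.

```bash
python3 -m crank '[{"rotation":[0,0,0],"translation":[0,0,-0.006],"grip":-0.3},{"rotation":[0,0,0],"translation":[0,0,-0.012],"grip":-0.3},{"rotation":[0,0,0],"translation":[0,0,-0.018],"grip":-0.3},{"rotation":[0,0,0],"translation":[0,0,-0.025],"grip":-0.3},{"rotation":[0,0,0],"translation":[0,0,-0.03],"grip":-0.3},{"rotation":[0,0,0],"translation":[0,0,-0.03],"grip":-0.3},{"rotation":[0,0,0],"translation":[0,0,-0.03],"grip":0.2},{"rotation":[-6.6,0,0],"translation":[0,0,0],"grip":0.2},{"rotation":[-6.7,0,0],"translation":[0,0,0],"grip":0.2},{"rotation":[-6.7,0,0],"translation":[0,0,0],"grip":0.2},{"rotation":[0,0,0],"translation":[-0.03,0,0],"grip":0.2},{"rotation":[0,0,0],"translation":[-0.04,0,0],"grip":0.2},{"rotation":[0,0,0],"translation":[-0.05,0,0],"grip":0.2},{"rotation":[0,0,0],"translation":[-0.05,0,0],"grip":0.2},{"rotation":[0,0,0],"translation":[-0.05,0,0],"grip":0.2}]'
python3 - <<'E'
from h import *
for n in ("scene","top","wrist"):
    im,d,mod=shot(n); pickle.dump((im,d,mod),open(n+"2.pkl","wb"))
    P,u,v=cloud(d,mod)
    Y=Ro.from_euler('z',6.3,degrees=True).as_matrix(); T=(P-[.4801,.230,0])@Y
    Q=T[(abs(T[:,1])<.06)&(T[:,2]>.03)&(T[:,2]<.135)&(T[:,0]>-.03)&(T[:,0]<.1)]
    if len(Q)<50: print(n,len(Q));continue
    # front face: robust plane x = a+b*y+c*z
    k=np.ones(len(Q),bool)
    for i in range(8):
        A=np.c_[np.ones(k.sum()),Q[k,1],Q[k,2]]; s=np.linalg.lstsq(A,Q[k,0],rcond=None)[0]
        r=Q[:,0]-np.c_[np.ones(len(Q)),Q[:,1],Q[:,2]]@s; k=abs(r)<max(.002,.006-.0007*i)
    F=Q[k]; print(n,len(Q),k.sum(),"lean",np.degrees(np.arctan(s[2])),"yawoff",np.degrees(np.arctan(-s[1])),"x0",s[0],"y",np.percentile(F[:,1],[0,1,50,99,100]),"z",np.percentile(F[:,2],[0,99.5,100]))
for n in ("scene","top"):
    im,d,mod=pickle.load(open(n+"2.pkl","rb")); P,u,v=cloud(d,mod)
    Q=P[(P[:,0]>.47)&(P[:,0]<.54)&(P[:,1]>-.31)&(P[:,1]<-.24)]
    q=Q[(Q[:,2]>.12)&(Q[:,2]<.15)];print(n,"cap",cv2.minAreaRect((q[:,:2]*1000).astype(np.float32))[:2],q[:,2].max())
togo(Rtool(6.3,0),[.5065,-.2738,.22])
s=status.sense(); print(s["tool_pos"],s["q"])
E
```

```text
time: 13.5
tool_pos: [0.5971, 0.0214, 0.2541]
tool_rot: [[-0.111, 0.994, 0.002], [0.994, 0.111, -0.003], [-0.003, 0.002, -1.0]]
ft_force: [0.8, -0.3, 0.1]
finger_gap: 0.0509
grip_force: 0.0
scene 1466 904 lean 23.281186979816336 yawoff 0.09085422487819823 x0 -0.0069731175490921225 y [-0.0465 -0.0451 -0.0001  0.0441  0.0457] z [0.0304 0.1202 0.121 ]
top 471 372 lean 23.65556126073201 yawoff -0.17076475958109508 x0 -0.006259560814961107 y [-0.0221 -0.0185  0.0178  0.0451  0.0463] z [0.0302 0.1224 0.1241]
wrist 0
scene cap ((505.1564636230469, -275.2322692871094), (20.964977264404297, 22.07237434387207)) 0.14063351801767204
top cap ((508.1034851074219, -272.2823486328125), (19.19438934326172, 19.887392044067383)) 0.1422913260665498
t 13.65 rotvec tool deg [ 0.0691  0.1677 -0.2007] | shift in CURRENT tool [-0.2829 -0.1215  0.0344] | shift in TARGET tool [-0.2825 -0.1225  0.0337] norm 0.3097750380618842
[0.5972 0.0205 0.2537] [-0.0591  0.1898  1.2061 -0.0027  1.744  -0.166 ]
```

```bash
python3 -m crank '[{"rotation":[0,0,0],"translation":[-0.0404,-0.0173,0.004],"grip":0.2},{"rotation":[0,0,0],"translation":[-0.0404,-0.0173,0.005],"grip":0.2},{"rotation":[0,0,0],"translation":[-0.0404,-0.0173,0.005],"grip":0.2},{"rotation":[0,0,0],"translation":[-0.0404,-0.0173,0.005],"grip":0.2},{"rotation":[0,0,0],"translation":[-0.0404,-0.0173,0.005],"grip":0.2},{"rotation":[0,0,0],"translation":[-0.0404,-0.0173,0.005],"grip":0.2},{"rotation":[0,0,0],"translation":[-0.0404,-0.0173,0.005],"grip":0.2},{"rotation":[0,0,0],"translation":[0,0,0],"grip":0.2},{"rotation":[0,0,0],"translation":[0,0,0],"grip":0.2}]'
python3 - <<'E'
from h import *
im,d,mod=shot("wrist"); cv2.imwrite("pics/w3.png",im); P,u,v=cloud(d,mod)
p=np.array(status.sense()["tool_pos"])
h=cv2.cvtColor(im,cv2.COLOR_BGR2HSV)[v,u]; red=((h[:,0]<10)|(h[:,0]>170))&(h[:,1]>120)&(h[:,2]>70)&(np.linalg.norm(P[:,:2]-p[:2],axis=1)<.05)
Q=P[red]; print(len(Q),np.percentile(Q,[1,50,99],axis=0)); top=Q[Q[:,2]>np.percentile(Q[:,2],99)-.005]
print(cv2.minAreaRect((top[:,:2]*1000).astype(np.float32)),top.mean(0))
c=top.mean(0); togo(Rtool(6.3,0),[c[0],c[1],.129])
T=Q-p;
E
```

```text
time: 14.78
tool_pos: [0.5084, -0.2706, 0.22]
tool_rot: [[-0.112, 0.994, 0.001], [0.994, 0.112, -0.002], [-0.002, 0.001, -1.0]]
ft_force: [-0.8, 0.3, -0.1]
finger_gap: 0.0513
grip_force: 0.0
1176 [[ 0.4974 -0.2835  0.1226]
 [ 0.507  -0.2713  0.1366]
 [ 0.5175 -0.2624  0.1383]]
((507.3426208496094, -272.9033508300781), (20.112232208251953, 20.918460845947266), 19.891878128051758) [ 0.507  -0.2724  0.1367]
t 14.82 rotvec tool deg [0.0662 0.1403 0.1524] | shift in CURRENT tool [-0.0017 -0.0019  0.0911] | shift in TARGET tool [-0.0019 -0.0018  0.0911] norm 0.0911196994053982
```

View pics/w3.png

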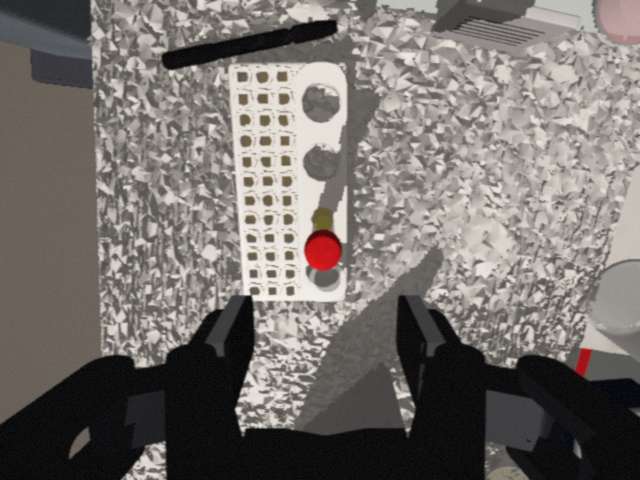

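The cap is at (322,250) with the extract below it at (322,215), centred between the fingers. I'll go down and take the cap.

```bash
python3 -m crank '[{"rotation":[0,0,0],"translation":[-0.0018,-0.0016,0.018],"grip":0.2},{"rotation":[0,0,0],"translation":[0,0,0.018],"grip":0.2},{"rotation":[0,0,0],"translation":[0,0,0.018],"grip":0.2},{"rotation":[0,0,0],"translation":[0,0,0.018],"grip":0.2},{"rotation":[0,0,0],"translation":[0,0,0.018],"grip":0.2},{"rotation":[0,0,0],"translation":[0,0,0],"grip":0.2},{"rotation":[0,0,0],"translation":[0,0,0],"grip":-1},{"rotation":[0,0,0],"translation":[0,0,0],"grip":-1},{"rotation":[0,0,0],"translation":[0,0,0],"grip":-1},{"rotation":[0,0,0],"translation":[0,0,0],"grip":-1},{"rotation":[0,0,0],"translation":[0,0,0],"grip":-1}]'; python3 -m crank '[{"rotation":[0,0,0],"translation":[0,0,-0.01],"grip":-1},{"rotation":[0,0,0],"translation":[0,0,-0.015],"grip":-1},{"rotation":[0,0,0],"translation":[0,0,-0.02],"grip":-1},{"rotation":[0,0,0],"translation":[0,0,-0.025],"grip":-1},{"rotation":[0,0,0],"translation":[0,0,-0.03],"grip":-1},{"rotation":[0,0,0],"translation":[0,0,-0.03],"grip":-1},{"rotation":[0,0,0],"translation":[0,0,0],"grip":-1},{"rotation":[0,0,0],"translation":[0,0,0],"grip":-1}]'
python3 - <<'E'
from h import *
s=status.sense();R=np.array(s["tool_rot"]);p=np.array(s["tool_pos"])
for n in ("scene","top","wrist"):
    im,d,mod=shot(n); P,u,v=cloud(d,mod); T=(P-p)@R
    if n=="scene": c=proj(mod,p)[0].astype(int); cv2.imwrite("pics/s5.png",cv2.resize(im[max(0,c[1]-50):c[1]+110,c[0]-100:c[0]+100],None,fx=3.6,fy=3.6,interpolation=cv2.INTER_CUBIC))
    m=(abs(T[:,0])<.03)&(abs(T[:,1])<.03)&(T[:,2]>.025)&(T[:,2]<.14); Q=T[m]
    print(n,len(Q))
    for a in np.arange(.03,.14,.015):
        q=Q[abs(Q[:,2]-a)<.0075]
        if len(q)>3: print(round(a,3),len(q),np.median(q,0)[:2],np.percentile(q[:,:2],[5,95],axis=0).ravel())
    for r in finder.masks_of(n,"tube"): print(r["conf"],r["extent"])
E
```

```text
time: 16.2
tool_pos: [0.5062, -0.2737, 0.1291]
tool_rot: [[-0.111, 0.994, -0.0], [0.994, 0.111, -0.002], [-0.002, -0.0, -1.0]]
ft_force: [-0.4, 0.1, 0.4]
finger_gap: -0.0001
grip_force: 0.1
time: 17.2
tool_pos: [0.5062, -0.2733, 0.2591]
tool_rot: [[-0.111, 0.994, -0.0], [0.994, 0.111, -0.002], [-0.002, -0.0, -1.0]]
ft_force: [-0.1, -0.2, -0.1]
finger_gap: -0.0001
grip_force: 0.0
scene 132
0.12 95 [-0.002 -0.019] [-0.0104 -0.0272  0.0062 -0.0106]
0.135 37 [-0.006  -0.0248] [-0.012  -0.0279  0.0065 -0.0163]
0.77 [382.0, 260.5, 8.8, 37.4]
top 58
0.12 54 [-0.0009 -0.0156] [-0.0089 -0.0235  0.0078 -0.0068]
0.135 4 [ 0.0019 -0.0225] [-0.0092 -0.0249  0.0054 -0.02  ]
0.54 [382.1, 238.8, 5.9, 11.9]
wrist 958
0.12 837 [ 0.0005 -0.0168] [-0.0083 -0.0256  0.009  -0.0079]
0.135 121 [ 0.0086 -0.0108] [-0.002  -0.0227  0.0105 -0.0054]
0.6 [284.3, 195.5, 53.2, 54.2]
```

View pics/s5.png

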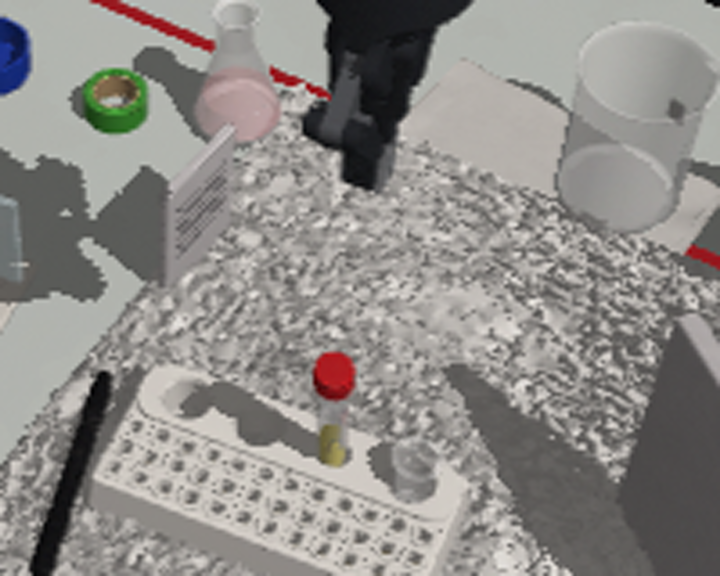

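The picture shows an empty, shut gripper at crop (365,170). The tube is still standing in its well, cap at crop (334,375), now leaning towards the robot, so the cap slipped out. I'll measure again.

Run:
```python
from h import *
def rep(n,d,mod,im):
    P,u,v=cloud(d,mod)
    h=cv2.cvtColor(im,cv2.COLOR_BGR2HSV)[v,u]; near=(abs(P[:,0]-.5)<.06)&(abs(P[:,1]+.27)<.06)
    red=((h[:,0]<10)|(h[:,0]>170))&(h[:,1]>120)&(h[:,2]>60)&near
    yel=(h[:,0]>18)&(h[:,0]<35)&(h[:,1]>90)&near&(P[:,2]<.09)
    Q=P[red]; top=Q[Q[:,2]>np.percentile(Q[:,2],97)-.006]
    print(n,"red",len(Q),"z",np.percentile(Q[:,2],[2,50,98]),"xy",Q[:,:2].mean(0),"topc",cv2.minAreaRect((top[:,:2]*1000).astype(np.float32))[0])
    if yel.sum()>3: print("  yel",yel.sum(),np.percentile(P[yel],[5,50,95],axis=0).ravel())
    K=P[(P[:,0]>.4)&(P[:,0]<.56)&(P[:,1]>-.38)&(P[:,1]<-.14)&(P[:,2]>.03)&(P[:,2]<.037)]
    a=cv2.minAreaRect((K[:,:2]*1000).astype(np.float32)); print("  rack",np.round(a[0],1),np.round(a[1],1),a[2])
for n in ("scene","top"):
    im,d,mod=pickle.load(open(n+".pkl","rb")); rep(n+" before",d,mod,im)
for n in ("scene","top","wrist"):
    im,d,mod=shot(n); rep(n+" now",d,mod,im); pickle.dump((im,d,mod),open(n+"3.pkl","wb"))
print(status.sense()["tool_pos"])
```

```text
scene before red 129 z [0.122  0.1349 0.1391] xy [ 0.5032 -0.2756] topc (505.2378845214844, -275.4089050292969)
  yel 65 [ 0.4976 -0.2816  0.037   0.4998 -0.2763  0.0528  0.5026 -0.2708  0.0729]
  rack [ 479.3 -256.9] [ 91.2 188.9] 6.706043720245361
top before red 51 z [0.0351 0.1364 0.1404] xy [ 0.5079 -0.275 ] topc (507.65679931640625, -272.89208984375)
  yel 6 [ 0.5018 -0.2698  0.0671  0.5046 -0.2669  0.0738  0.5073 -0.2663  0.0843]
  rack [ 481.3 -256.1] [ 88.2 189.5] 6.972629070281982
scene now red 124 z [0.122  0.1346 0.1385] xy [ 0.486  -0.2783] topc (487.3582458496094, -277.1311340332031)
  yel 47 [ 0.4891 -0.2819  0.0421  0.4932 -0.2779  0.0574  0.4983 -0.2731  0.0835]
  rack [ 478.4 -257.2] [ 92.2 189.1] 6.350303649902344
top now red 44 z [0.1165 0.1366 0.1405] xy [ 0.49   -0.2776] topc (490.32562255859375, -277.2773132324219)
  rack [ 481.1 -255.2] [ 87.6 188. ] 6.807807445526123
wrist now red 879 z [0.1259 0.1361 0.1384] xy [ 0.4903 -0.2742] topc (489.7018127441406, -275.5792541503906)
  yel 379 [ 0.4445 -0.2811  0.0198  0.5013 -0.2674  0.0492  0.5101 -0.2211  0.0864]
  rack [ 479.2 -255.2] [ 87.8 189.4] 7.083373546600342
[ 0.5063 -0.2734  0.259 ]
```

```bash
python3 -m crank '[{"rotation":[0,0,0],"translation":[-0.0011,-0.0173,0],"grip":0.1},{"rotation":[0,0,0],"translation":[0,0,0],"grip":0.1},{"rotation":[0,0,0],"translation":[0,0,0.03],"grip":0.1},{"rotation":[0,0,0],"translation":[0,0,0.03],"grip":0.1},{"rotation":[0,0,0],"translation":[0,0,0.025],"grip":0.1},{"rotation":[0,0,0],"translation":[0,0,0.025],"grip":0.1},{"rotation":[0,0,0],"translation":[0,0,0.02],"grip":0.1},{"rotation":[0,0,0],"translation":[0,0,0],"grip":0.1},{"rotation":[0,0,0],"translation":[0,0,0],"grip":-0.2},{"rotation":[0,0,0],"translation":[0,0,0],"grip":-0.3}]';python3 - <<'E'
from h import *
s=status.sense();R=np.array(s["tool_rot"]);p=np.array(s["tool_pos"])
im,d,mod=shot("wrist"); cv2.imwrite("pics/w4.png",im); P,u,v=cloud(d,mod)
for n in ("wrist","scene","top"):
    im,d,mod=shot(n); P,u,v=cloud(d,mod)
    h=cv2.cvtColor(im,cv2.COLOR_BGR2HSV)[v,u]; T=(P-p)@R
    red=((h[:,0]<10)|(h[:,0]>170))&(h[:,1]>120)&(h[:,2]>50)&(np.linalg.norm(T,axis=1)<.05)
    if red.sum()>5: print(n,red.sum(),np.percentile(T[red],[2,50,98],axis=0).ravel())
E
```

```text
time: 18.9
tool_pos: [0.49, -0.2774, 0.131]
tool_rot: [[-0.111, 0.994, 0.003], [0.994, 0.111, -0.004], [-0.005, 0.002, -1.0]]
ft_force: [0.7, 0.3, 0.6]
finger_gap: 0.0305
grip_force: 0.0
wrist 3018 [-0.007  -0.0095 -0.0071  0.0044  0.0001 -0.0049  0.0122  0.01    0.0068]
scene 13 [-0.0118 -0.0173 -0.0155 -0.0093 -0.0038 -0.0039 -0.006   0.005   0.0075]
```

View pics/w4.png

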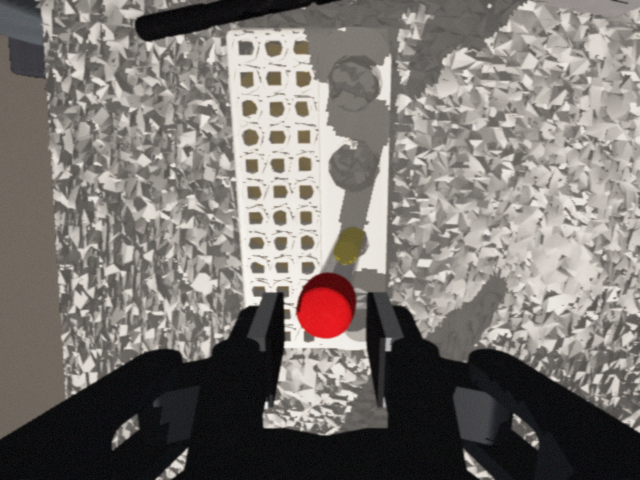

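The cap is at (327,305), between the pads. The pad tips start at about v=293, so I'll check the pads against the cap in the same depth image.

Run:
```python
from h import *
s=status.sense();R=np.array(s["tool_rot"]);p=np.array(s["tool_pos"])
im,d,mod=shot("wrist"); P,u,v=cloud(d,mod); T=(P-p)@R
for (x0,x1) in ((225,285),(365,420)):
  for (v0,v1) in ((290,305),(305,320),(320,340),(340,360),(360,390)):
    m=(u>=x0)&(u<x1)&(v>=v0)&(v<v1)&(abs(T[:,2])<.08)&(T[:,2]<.06)
    if m.sum(): print(x0,v0,m.sum(),np.percentile(T[m],[3,50,97],axis=0).round(4).tolist())
m=(abs(u-327)<4)
for v0 in range(265,350,10):
    k=m&(v>=v0)&(v<v0+10); 
    if k.sum(): print(v0,np.median(T[k],0))
for q in ([0.011,.015,.0],[-.011,.015,0],[.011,.015,.02],[-.011,.015,.02],[0,0,0],[0,0,-.005]): print(q,proj(mod,p+R@np.array(q)))
```

```text
225 290 295 [[0.0073, -0.0218, -0.0194], [0.0112, -0.0182, -0.0141], [0.0117, -0.0153, -0.0072]]
225 305 630 [[0.0039, -0.0283, -0.0302], [0.0107, -0.0198, -0.0214], [0.0116, -0.0153, -0.0091]]
225 320 1059 [[-0.0028, -0.0284, -0.0444], [0.0101, -0.0194, -0.0329], [0.0123, -0.0153, -0.0103]]
225 340 1163 [[-0.0069, -0.0251, -0.0546], [0.012, -0.0185, -0.0483], [0.0139, -0.0153, -0.0158]]
225 360 1613 [[-0.008, -0.0232, -0.0741], [0.0122, -0.017, -0.0584], [0.0176, -0.0139, -0.0289]]
365 290 292 [[0.0076, 0.0145, -0.0194], [0.0112, 0.0173, -0.0142], [0.0117, 0.0208, -0.0074]]
365 305 637 [[0.0036, 0.0144, -0.0303], [0.0107, 0.0189, -0.0215], [0.0117, 0.0274, -0.0093]]
365 320 1047 [[-0.0028, 0.0144, -0.0443], [0.0102, 0.0185, -0.0327], [0.0123, 0.0275, -0.0103]]
365 340 1064 [[-0.0074, 0.0144, -0.0546], [0.0119, 0.0172, -0.0475], [0.0139, 0.0229, -0.0157]]
365 360 1462 [[-0.0083, 0.013, -0.0742], [0.0121, 0.016, -0.0579], [0.0176, 0.0212, -0.0285]]
265 [0.0087 0.0006 0.0235]
275 [0.0118 0.0005 0.0022]
285 [ 0.0109  0.0005 -0.0059]
295 [ 0.0075  0.0005 -0.0066]
305 [ 0.0034  0.0005 -0.0065]
315 [-0.0004  0.0005 -0.0064]
325 [-0.0043  0.0005 -0.0067]
335 [-0.0089  0.0005 -0.0056]
345 [-0.0846  0.0012  0.1206]
[0.011, 0.015, 0.0] [[366.3031 283.4894]]
[-0.011, 0.015, 0] [[364.8329 337.4713]]
[0.011, 0.015, 0.02] [[361.7229 266.3588]]
[-0.011, 0.015, 0.02] [[360.5547 315.1383]]
[0, 0, 0] [[325.6787 310.9805]]
[0, 0, -0.005] [[325.711  316.7129]]
```

The depth image shows the fingertips about 7 mm behind the nominal TCP at this opening, level with the cap's top. That explains the slip. I'll go 18 mm lower and close.

```bash
python3 -m crank '[{"rotation":[0,0,0],"translation":[0.002,0.0005,0.006],"grip":-0.2},{"rotation":[0,0,0],"translation":[0,0,0.006],"grip":-0.2},{"rotation":[0,0,0],"translation":[0,0,0.006],"grip":-0.2},{"rotation":[0,0,0],"translation":[0,0,0],"grip":-0.2},{"rotation":[0,0,0],"translation":[0,0,0],"grip":-1},{"rotation":[0,0,0],"translation":[0,0,0],"grip":-1},{"rotation":[0,0,0],"translation":[0,0,0],"grip":-1},{"rotation":[0,0,0],"translation":[0,0,0],"grip":-1}]'
```

```text
time: 20.15
tool_pos: [0.4901, -0.2749, 0.1118]
tool_rot: [[-0.111, 0.994, 0.002], [0.994, 0.111, -0.003], [-0.003, 0.001, -1.0]]
ft_force: [2.1, -0.1, -0.6]
finger_gap: 0.0194
grip_force: 58.6
```

```bash
python3 -m crank '[{"rotation":[0,0,0],"translation":[0,0,-0.01],"grip":-1},{"rotation":[0,0,0],"translation":[0,0,-0.012],"grip":-1},{"rotation":[0,0,0],"translation":[0,0,-0.015],"grip":-1},{"rotation":[0,0,0],"translation":[0,0,-0.02],"grip":-1},{"rotation":[0,0,0],"translation":[0,0,-0.03],"grip":-1},{"rotation":[0,0,0],"translation":[0,0,-0.035],"grip":-1},{"rotation":[0,0,0],"translation":[0,0,-0.035],"grip":-1},{"rotation":[0,0,0],"translation":[0,0,0],"grip":-1},{"rotation":[0,0,0],"translation":[0,0,0],"grip":-1}]'
cat > tube.py <<'E'
from h import *
s=status.sense();R=np.array(s["tool_rot"]);p=np.array(s["tool_pos"])
for n in ("scene","top","wrist"):
    im,d,mod=shot(n); P,u,v=cloud(d,mod); T=(P-p)@R
    if n=="scene": pickle.dump((im,d,mod),open("s6.pkl","wb")); c=proj(mod,p+R@[0,0,.05])[0].astype(int); cv2.imwrite("pics/s6.png",cv2.resize(im[max(0,c[1]-75):c[1]+75,max(0,c[0]-100):c[0]+100],None,fx=4,fy=4,interpolation=cv2.INTER_CUBIC))
    Q=T[(abs(T[:,0])<.03)&(abs(T[:,1])<.03)&(T[:,2]>.01)&(T[:,2]<.14)]
    print(n,len(Q),"zmax",Q[:,2].max() if len(Q) else 0)
    vd=R.T@(mod[1].T@(-mod[2]-0)-p) if False else R.T@((-mod[1].T@mod[2])-p); vd[2]=0; vd/=np.linalg.norm(vd); print(" cam dir in tool xy",vd[:2])
    for a in np.arange(.015,.13,.015):
        q=Q[abs(Q[:,2]-a)<.0075]
        if len(q)>3: print(round(a,3),len(q),np.median(q,0)[:2],np.percentile(q[:,:2],[3,97],axis=0).ravel())
E
python3 tube.py
```

```text
time: 21.28
tool_pos: [0.4893, -0.2743, 0.2682]
tool_rot: [[-0.11, 0.994, -0.0], [0.994, 0.11, -0.002], [-0.002, -0.0, -1.0]]
ft_force: [0.1, -0.1, -0.1]
finger_gap: 0.0193
grip_force: 58.6
scene 257 zmax 0.10381613806701008
 cam dir in tool xy [-0.2861 -0.9582]
0.015 34 [-0.006  -0.0025] [-0.0102 -0.0051  0.0033  0.0047]
0.03 46 [-0.0048 -0.001 ] [-0.0101 -0.0039  0.0027  0.0044]
0.045 41 [-0.0045  0.002 ] [-0.01   -0.0012  0.0044  0.0076]
0.06 44 [-0.0042  0.0041] [-0.0095  0.0012  0.0051  0.0106]
0.075 44 [-0.0039  0.0061] [-0.009   0.0039  0.0046  0.0116]
0.09 35 [-0.0043  0.0082] [-0.009   0.0056  0.004   0.0147]
0.105 13 [-0.0028  0.0098] [-0.009   0.0075  0.0037  0.0148]
top 0 zmax 0
 cam dir in tool xy [ 0.9749 -0.2225]
wrist 1801 zmax 0.10116879772305823
 cam dir in tool xy [ 1.     -0.0056]
0.015 384 [0.0065 0.0053] [ 0.003  -0.0022  0.0076  0.0115]
0.03 399 [0.0065 0.008 ] [ 0.0011 -0.0006  0.0077  0.014 ]
0.045 323 [0.0066 0.01  ] [0.0008 0.0017 0.0078 0.0161]
0.06 262 [0.0069 0.0119] [0.0017 0.0039 0.0081 0.0183]
0.075 217 [0.007  0.0146] [0.0014 0.0062 0.0082 0.0208]
0.09 176 [0.0073 0.0165] [0.002  0.0083 0.0084 0.0224]
0.105 40 [0.0074 0.0175] [0.0011 0.0102 0.0084 0.0239]
```

View pics/s6.png

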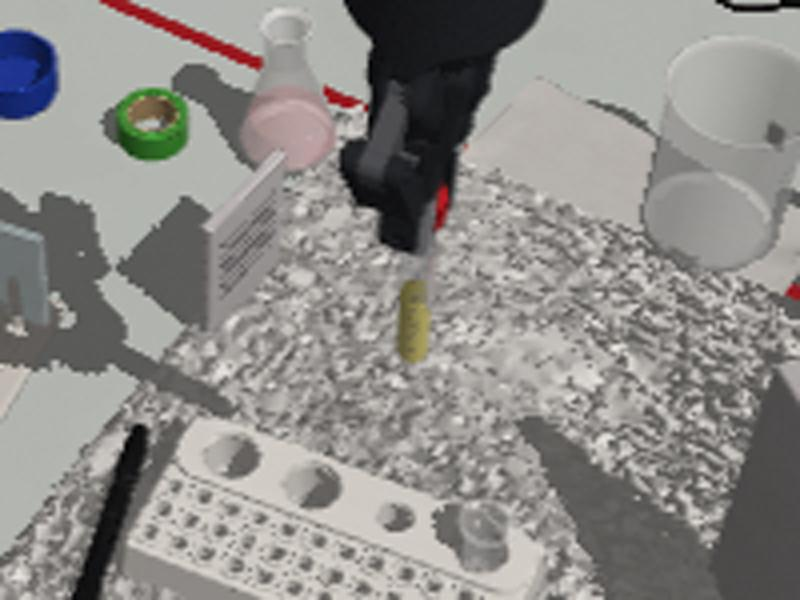

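The tube is held, with extract visible at crop (414,320), leaning about 7.7° in the hand. I'll compensate for that in the tool's lean when working out the target.

```bash
cat > tgt.py <<'E'
from h import *
import sys
def target(dirdown=(.011,.137,1.), ext=(-.0003,.0132,.0763), lean=23.4, yaw=6.3, so=(.4801,.230,0), xt=-.0114, zt=.0834, yt=0., back=0.):
    C=(Ro.from_euler('z',yaw,degrees=True)*Ro.from_euler('y',lean,degrees=True)).as_matrix()
    d=np.array(dirdown)/np.linalg.norm(dirdown)
    # tube frame in tool: z up=-d, x ~ tool y
    z=-d; x=np.array([0,1.,0]); x-=z*(x@z); x/=np.linalg.norm(x); Tt=np.c_[x,np.cross(z,x),z]
    Rt=C@Tt.T
    E=np.array(so)+Ro.from_euler('z',yaw,degrees=True).as_matrix()@np.array([xt,yt,zt])+C[:,2]*back
    return Rt, E-Rt@np.array(ext)
if __name__=="__main__":
    for b in (.1,0):
        Rt,pt=target(back=b); print(Rt,pt); togo(Rt,pt)
E
python3 tgt.py
```

```text
[[-0.1154  0.8502 -0.5137]
 [ 0.9933  0.0939 -0.0678]
 [-0.0094 -0.518  -0.8553]] [0.5362 0.2373 0.2473]
t 21.43 rotvec tool deg [31.0547 -0.5778 -0.1276] | shift in CURRENT tool [0.503  0.1036 0.0188] | shift in TARGET tool [ 0.5027  0.0982 -0.0424] norm 0.5139024922293051
[[-0.1154  0.8502 -0.5137]
 [ 0.9933  0.0939 -0.0678]
 [-0.0094 -0.518  -0.8553]] [0.4967 0.233  0.1555]
t 21.43 rotvec tool deg [31.0547 -0.5778 -0.1276] | shift in CURRENT tool [0.5031 0.0641 0.1107] | shift in TARGET tool [0.5037 0.1117 0.0567] norm 0.5190914025184472
```

```bash
python3 -m crank '[{"rotation":[7.8,-0.1,0],"translation":[0,0,0],"grip":-1},{"rotation":[7.8,-0.1,0],"translation":[0,0,0],"grip":-1},{"rotation":[7.8,-0.2,0],"translation":[0,0,0],"grip":-1},{"rotation":[7.7,-0.2,-0.1],"translation":[0,0,0],"grip":-1}]' && python3 -m crank '[{"rotation":[0,0,0],"translation":[0.02,0.004,-0.0035],"grip":-1},{"rotation":[0,0,0],"translation":[0.035,0.0075,-0.0035],"grip":-1},{"rotation":[0,0,0],"translation":[0.043,0.0085,-0.0035],"grip":-1},{"rotation":[0,0,0],"translation":[0.043,0.0085,-0.0035],"grip":-1},{"rotation":[0,0,0],"translation":[0.043,0.0085,-0.0035],"grip":-1},{"rotation":[0,0,0],"translation":[0.043,0.0085,-0.0035],"grip":-1},{"rotation":[0,0,0],"translation":[0.043,0.0085,-0.0035],"grip":-1},{"rotation":[0,0,0],"translation":[0.043,0.0085,-0.0035],"grip":-1},{"rotation":[0,0,0],"translation":[0.043,0.0085,-0.0035],"grip":-1},{"rotation":[0,0,0],"translation":[0.043,0.0085,-0.0035],"grip":-1},{"rotation":[0,0,0],"translation":[0.043,0.0085,-0.0035],"grip":-1},{"rotation":[0,0,0],"translation":[0.035,0.0065,-0.0035],"grip":-1},{"rotation":[0,0,0],"translation":[0.0255,0.004,0],"grip":-1},{"rotation":[0,0,0],"translation":[0,0,0],"grip":-1},{"rotation":[0,0,0],"translation":[0,0,0],"grip":-1}]'; python3 tgt.py | grep rotvec; python3 tube.py
```

```text
time: 21.92
tool_pos: [0.4896, -0.2743, 0.2676]
tool_rot: [[-0.115, 0.848, -0.517], [0.993, 0.093, -0.07], [-0.011, -0.521, -0.853]]
ft_force: [0.1, 0.4, 0.0]
finger_gap: 0.0194
grip_force: 58.7
time: 23.8
tool_pos: [0.5364, 0.2364, 0.2485]
tool_rot: [[-0.115, 0.852, -0.511], [0.993, 0.093, -0.069], [-0.011, -0.516, -0.857]]
ft_force: [0.6, -1.0, -0.5]
finger_gap: 0.0193
grip_force: 58.7
t 23.8 rotvec tool deg [ 0.1659  0.0874 -0.0871] | shift in CURRENT tool [0.001  0.0006 0.0011] | shift in TARGET tool [0.001  0.0006 0.0011] norm 0.0016178137002865343
t 23.8 rotvec tool deg [ 0.1659  0.0874 -0.0871] | shift in CURRENT tool [0.0023 0.0138 0.1002] | shift in TARGET tool [0.0021 0.0141 0.1002] norm 0.10120681688642195
scene 348 zmax 0.10625394490832979
 cam dir in tool xy [-0.5793 -0.8151]
0.015 50 [-0.007  -0.0015] [-0.0108 -0.0066  0.0023  0.0074]
0.03 62 [-0.0062 -0.0001] [-0.0114 -0.0041  0.0034  0.0086]
0.045 53 [-0.0068  0.0018] [-0.0111 -0.0028  0.0027  0.0086]
0.06 55 [-0.0064  0.0038] [-0.0108 -0.0009  0.0028  0.0133]
0.075 50 [-0.0062  0.0067] [-0.0105  0.0021  0.0025  0.015
[... 389 characters left out ...]
0046  0.005 ] [-0.0099  0.0033  0.0038  0.0119]
0.075 25 [-0.0058  0.0083] [-0.0099  0.0052  0.0023  0.0135]
0.09 22 [-0.0068  0.0098] [-0.0095  0.0075  0.0023  0.0181]
0.105 8 [-0.0043  0.0112] [-0.0083  0.0087  0.0027  0.0135]
wrist 1773 zmax 0.10099320883247809
 cam dir in tool xy [ 1.    -0.009]
0.015 383 [0.0056 0.0054] [ 0.0017 -0.0022  0.0066  0.0119]
0.03 400 [0.0056 0.0082] [-0.     -0.0001  0.0068  0.0144]
0.045 316 [0.0057 0.0103] [0.0003 0.0019 0.0069 0.0165]
0.06 258 [0.0059 0.0123] [0.0008 0.0041 0.0071 0.0185]
0.075 210 [0.0059 0.0148] [-0.      0.0065  0.0072  0.021 ]
0.09 181 [0.0063 0.0166] [0.0011 0.0084 0.0074 0.0227]
0.105 25 [0.0058 0.0174] [0.0017 0.0095 0.0073 0.0236]
```

```bash
python3 -m crank '[{"rotation":[0,0,0],"translation":[0.003,0.002,0.012],"grip":-1},{"rotation":[0,0,0],"translation":[0,0.003,0.02],"grip":-1},{"rotation":[0,0,0],"translation":[0,0.003,0.022],"grip":-1},{"rotation":[0,0,0],"translation":[0,0.003,0.022],"grip":-1},{"rotation":[0,0,0],"translation":[0,0.002,0.016],"grip":-1},{"rotation":[0,0,0],"translation":[0,0.001,0.008],"grip":-1},{"rotation":[0,0,0],"translation":[0,0,0],"grip":-1},{"rotation":[0,0,0],"translation":[0,0,0],"grip":-1},{"rotation":[0,0,0],"translation":[0,0,0],"grip":-1}]'
cat > chk.py <<'E'
from h import *
Y=Ro.from_euler('z',6.3,degrees=True).as_matrix()
for n in ("scene","top","wrist"):
    im,d,mod=shot(n); 
    if n=="scene": cv2.imwrite("pics/s7.png",cv2.resize(im[110:270,140:290],None,fx=3.7,fy=3.7,interpolation=cv2.INTER_CUBIC))
    P,u,v=cloud(d,mod); T=(P-[.4801,.230,0])@Y
    h=cv2.cvtColor(im,cv2.COLOR_BGR2HSV)[v,u]
    Q=T[(abs(T[:,1])<.05)&(T[:,2]>.03)&(T[:,2]<.13)&(T[:,0]>-.03)&(T[:,0]<.1)]
    if len(Q)>80:
        k=abs(Q[:,0]-(-.0066+np.tan(np.radians(23.4))*Q[:,2]))<.006
        if k.sum()>50:
          for i in range(6):
            A=np.c_[np.ones(k.sum()),Q[k,1],Q[k,2]]; s=np.linalg.lstsq(A,Q[k,0],rcond=None)[0]
            r=Q[:,0]-np.c_[np.ones(len(Q)),Q[:,1],Q[:,2]]@s; k=abs(r)<.003
          print(n,"card",k.sum(),"lean",np.degrees(np.arctan(s[2])),"yaw",np.degrees(np.arctan(-s[1])),"x@z68",s[0]+s[2]*.0683,"y",np.percentile(Q[k,1],[1,99]),"ztop",Q[k,2].max())
    # tube points: 18..60mm in front of card plane
    c,sn=np.cos(np.radians(23.4)),np.sin(np.radians(23.4))
    w=T-[.0232,0,.0683]; nrm=-(w[:,0]*c-w[:,2]*sn); al=w[:,0]*sn+w[:,2]*c
    m=(nrm>.02)&(nrm<.055)&(abs(T[:,1])<.022)&(al>-.06)&(al<.06)
    o=Y.T@((-mod[1].T@mod[2])-[.4801,.230,0]); print(n,"cam",o, "tube pts",m.sum(),"lowest al",al[m].min() if m.any() else 0)
    for a in np.arange(-.03,.06,.015):
        q=m&(abs(al-a)<.0075)
        if q.sum()>3: print("  al",round(a,3),q.sum(),"nrm",np.percentile(nrm[q],[3,50,97]).round(4),"y",np.percentile(T[q,1],[3,50,97]).round(4))
    ye=m&(h[:,0]>18)&(h[:,0]<36)&(h[:,1]>90)
    if ye.sum()>3: print("  extract al",np.percentile(al[ye],[1,50,99]))
E
python3 chk.py; python3 tgt.py|grep rotv
```

```text
time: 25.08
tool_pos: [0.4978, 0.2342, 0.1554]
tool_rot: [[-0.115, 0.852, -0.511], [0.993, 0.093, -0.069], [-0.011, -0.515, -0.857]]
ft_force: [-0.3, 0.7, -0.1]
finger_gap: 0.0195
grip_force: 58.7
scene card 902 lean 23.252611916455425 yaw -0.08792895670435634 x@z68 0.02249037046527842 y [-0.0453  0.0443] ztop 0.12122959535581997
scene cam [-0.6325 -0.6762  0.9638] tube pts 276 lowest al -0.02831732855364298
  al -0.03 10 nrm [0.0362 0.0435 0.0446] y [-0.0082 -0.0038  0.0019]
  al -0.015 46 nrm [0.033  0.0427 0.048 ] y [-0.009  -0.0039  0.0031]
  al 0.0 50 nrm [0.0332 0.0426 0.0464] y [-0.0098 -0.0053  0.0035]
  al 0.015 50 nrm [0.0351 0.0421 0.0483] y [-0.0094 -0.0037  0.0057]
  al 0.03 52 nrm [0.0367 0.0425 0.0464] y [-0.0101 -0.0037  0.0047]
  al 0.045 42 nrm [0.0371 0.0427 0.0471] y [-0.0086 -0.0054  0.0021]
  extract al [-0.0234  0.0005  0.0228]
top card 422 lean 23.612420047435773 yaw 0.12709283694885518 x@z68 0.023790314863537644 y [-0.0444  0.0361] ztop 0.1249061362182938
top cam [-0.0869 -0.3205  1.2631] tube pts 113 lowest al -0.05964209721230147
  al -0.015 14 nrm [0.0364 
[... 657 characters left out ...]
0.0292 0.035  0.0431] y [0.0027 0.0078 0.009 ]
  al 0.0 207 nrm [0.0293 0.035  0.043 ] y [0.0019 0.0078 0.0089]
  al 0.015 250 nrm [0.0295 0.0353 0.0434] y [0.0028 0.0079 0.009 ]
  al 0.03 312 nrm [0.0296 0.0354 0.0435] y [0.0022 0.0079 0.0091]
  al 0.045 377 nrm [0.0297 0.0354 0.0437] y [0.0021 0.0079 0.0091]
  extract al [-0.0141  0.0292  0.0589]
t 25.23 rotvec tool deg [ 0.1529  0.1005 -0.0649] | shift in CURRENT tool [-0.0024 -0.0144 -0.0989] | shift in TARGET tool [-0.0022 -0.0147 -0.0989] norm 0.09999767440460262
t 25.23 rotvec tool deg [ 0.1529  0.1005 -0.0649] | shift in CURRENT tool [-0.0011 -0.0011  0.0002] | shift in TARGET tool [-0.0011 -0.0011  0.0002] norm 0.0015678708800573502
```

View pics/s7.png

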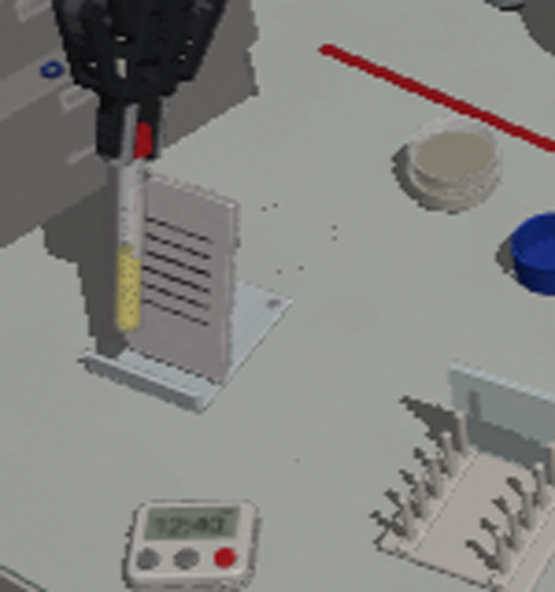

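The picture shows the tube held in front of the card, cap up, with the extract at crop (128,285). Depth puts the tube parallel to the card (constant normal distance along it), its axis about 37 mm from the face. The extract is level with the middle of the lined field and on the centre line. I'm handing in.

```bash
python3 -c "
from rig import bot,status
print(max(map(abs,status.sense()['joint_velocities']))); print(bot.sign_off())"
```

```text
0.003378767033629063
the job is handed in; nothing more can be done
None
```

The job is handed in: the card leans centred in the stand, and the tube is held parallel to it, about 3 cm in front of the lined field; the first grasp of the tube slipped and tilted it in its well, and the second held.

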